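Ruler from the large panel to the small one

TASK

The blue metal ruler lies flat on the large blank panel, too thin to be gripped there. Slide it lengthwise until one end stands well out over the panel's edge, at least 30 mm, pick it up by that end, and lay it flat across the middle of the small picture panel, parallel to that panel's short sides, then let go.

Things in the scene. Friction and masses are not known exactly. Their poses are not given: they have to be found in the camera images.
- ruler: blue-painted metal ruler, white marks along one edge, 140 x 30 x 3 mm, 40 g, loose; starts flat in the middle of the large panel, nearly along its long side. Origin: centre of its underside; x along its length, y across, z up. Pressed from above with 5 to 20 N by shut fingertips it slides along with them. (A wooden ruler of the same size, at the right, is not wanted.)
- panel_large: plain off-white painting panel, solid slab 120 x 150 x 12 mm, flat and fixed to the worktop. Origin: centre of its underside, upper face 12 mm above; x along the short side (edges at -60, +60 mm), y along the long side (edges at -75, +75 mm), pointing roughly to the robot's left. The worktop beyond its left edge is clear: fingers can reach down past the overhanging ruler.
- panel_small: small panel with a grey landscape, solid slab 85 x 105 x 14 mm, flat and fixed to the worktop, farther off and more to the left. Origin: centre of its underside, upper face 14 mm above; x along the short side (edges at -42, +42 mm), roughly to the robot's left; y along the long side. The ruler goes along this x, ends out on both sides; the held end may stand out 15 mm more.
Not all that is in view belongs to the job. What is shaped like the panel_large but purple is not meant.

How it is judged (in metres and radians):
On the way, in this order (a step that is already met when the one before it is completed fails the run):
1. the ruler lies on the large panel with one end standing out at least 30 mm over the panel's edge ((y of ruler in the frame of panel_large above 0.03 m or y of ruler in the frame of panel_large below -0.03 m) and horizontal distance between ruler and panel_large below 0.08 m and height (world z) of ruler between 0.009 and 0.016 m and angle between ruler's own z axis and vertical below 0.1 rad), for 0.2 s.
2. the ruler is lifted clear of the panel (height (world z) of ruler above 0.03 m), for 0.1 s.
At the end, for the whole second after the job is handed in: The ruler rests flat on the small panel and is let go, its length within 15 degrees of the panel's short sides, its middle within 30 mm of the panel's middle along the short sides and within 20 mm along the long sides (x of ruler in the frame of panel_small between -0.03 and 0.03 m and y of ruler in the frame of panel_small between -0.02 and 0.02 m and angle between the x axis of ruler and the x axis of panel_small, either way round below 0.26 rad and height (world z) of ruler between 0.011 and 0.018 m and angle between ruler's own z axis and vertical below 0.08 rad and linear speed of ruler below 0.02 m/s); the robot touches nothing.
It also fails if it takes over 50 s, if anything falls off the work surface, if the arm or the gripper's body presses on something with over 40 N, if the wrist force passes 120 N, or if a joint passes its speed limit or range.

ROBOT

A 7-joint arm with a two-finger parallel gripper is mounted at the origin on a cart in front of the work surface, level with it; the furniture and walls round the work are solid. World frame = base frame: x ahead of the robot, y to its left, z up, the work surface at z = 0. Lengths are in mm, angles in rad, forces in N, time in s.
With the tool pointing down it reaches from about 400 to 900 mm from the base axis. Payload 5.6 kg.
Tool frame: the origin (TCP) lies midway between the tips of the shut fingers; the grasp point (between the pads) lies 19 mm behind it; z points along the fingers, y is the line along which they close (so a half turn about z gives the same grasp; the last joint's range is limited). The gripper opens to 92 mm and grips with 3 to 60 N. Pads are 20 mm wide; open, the fingers measure 128 mm over their backs; the gripper's body (75 mm by 189 mm) begins 69 mm behind the grasp point.
Start: joints at [-1.318, 0.468, -0.012, 1.603, 0.006, 1.071, -0.056], TCP at [189.52, 621.765, 214.592] pointing down, gripper open.
Joint ranges: [-2.53, 2.53], [-0.31, 2.02], [-1.57, 1.55], [0.28, 2.44], [-1.29, 4.43], [0.15, 1.84], [-2.92, 2.92]. Speed limits (rad/s): [2.57, 2.57, 3.14, 3.14, 3.14, 3.14, 3.14].

INTERFACE

Orientations are given as a rotation vector (axis times angle).
In Python, from cell import robot, grip, kin, viewer gives the robot as it stands. Calls block until the motion is done:
- robot.movep(position, orientation): joint-space move of the TCP to a pose.
- robot.servo_line(position, feed=150, rotation=None): straight line of the TCP; rotation=None keeps the orientation; feed is the mean speed in mm/s.
- robot.goto_joints(angles): joint-space move.
- grip(opening, newtons=None): opening from 0.0 (shut) to 1.0 (fully open); newtons is the grip in N (None keeps the last); returns when the fingers have stopped.
- robot.hold(seconds).
- kin.ik(position, orientation): joint angles nearest the present ones, or None.
- robot.observe(): the state.
- viewer.read_camera(name): name is "scene" or "top" or "wrist"; returns the picture (480x640x3 uint8, red, green, blue); there is no depth.
- viewer.camera_info(name): a dict with "camera_matrix" (3x3 intrinsics, pixels), "k1" (the pictures are not rectified: a ray, as slopes to the right and down, at radius r is drawn at 1 + k1 r^2 times it, then the intrinsics apply), "R" (3x3) and "t" (3): a world point X has camera coordinates R X + t. Camera axes: x right, y down, z forward; pixel columns grow to the right and rows downward; lengths in mm; the calibration is good to about 2 mm. A picture is of the moment at which its call begins: read the wrist's pose just before it. camera_info takes no time and is no camera call; for the wrist camera it gives the pose at the moment of the call.
A pose or a line that the arm cannot do raises robot.IKError and nothing moves.
- robot.job_done(): hands the job in; it is judged then, once.
Trained networks look in the newest picture that a camera, given by its name, has taken for a name from the list of things; names that differ only in an ending like _2 or _b are one class to them, and where a whole thing is asked for, a point or a joint stands for the part that bears it (a point fixed in the world has none). Each returns a list of dicts, best first, with "confidence" (0 to 1); they miss things now and then, are a little off and sometimes report something else, mostly with a low value. They report only what shows in the picture. A call takes as long as a camera call. They do not tell look-alikes from the thing itself.
- viewer.silhouettes(name, camera): "mask" (480x640 bool, what is visible of it).
- viewer.pinpoint(name, camera): "at" ([x, y, z] in mm, in the coordinates of the camera as it stood for that picture, good to about 4 mm: a listed point, or the origin of a listed thing).
The state is a dict: "t": time; "joints": joint angles; "joint_velocities": joint speeds; "joint_torque": joint torques, N m; "tcp_pos": TCP position; "tcp_rot": TCP orientation; "contact_force": force on the tool from outside, world axes, zero at the start; "wrist_torque": the same for the moment, N m; "grip_width": opening from 0.0 (shut) to 1.0 (fully open); "grip_force": force on a finger pad.
Only numpy, scipy, OpenCV 4.12 (cv2) and the standard library are available. Lean on these libraries where they do the work, as an engineer would, in place of code of your own. Each camera call takes 0.05 s, during which the arm holds its last target. There are 200 camera calls.

## Working session

There is one attempt and no reset: what is moved stays moved. The work goes in short steps, each a Python script; the robot and the scene stay as the last script left them, time stands still between calls to the robot, and variables do not carry over. Pictures are saved under pics/ and viewed, at most 10 in all, crops included, and the job is handed in when it is done.

```bash
mkdir -p pics; ls
cat > h.py <<'E'
import numpy as np, cv2
from cell import robot, grip, kin, viewer
def pix2w(cam_info, uv, z):
    K=np.array(cam_info["camera_matrix"]);k1=cam_info["k1"];R=np.array(cam_info["R"]);t=np.array(cam_info["t"])
    p=cv2.undistortPoints(np.array(uv,float).reshape(-1,1,2),K,np.array([k1,0,0,0.]))[:,0]
    d=np.c_[p,np.ones(len(p))]@R; c=-R.T@t
    return c+d*((z-c[2])/d[:,2])[:,None]
def save(n,im): cv2.imwrite("pics/"+n+".png",im[:,:,::-1])
def look(name,cam,z):
    """list of (conf, centre xy, long axis angle deg, size, pix) plus pinpoint"""
    i=viewer.camera_info(cam);R=np.array(i["R"]);t=np.array(i["t"])
    for s in viewer.silhouettes(name,cam):
        c=max(cv2.findContours(s["mask"].astype(np.uint8),0,2)[0],key=cv2.contourArea)[:,0]
        w=pix2w(i,c,z)[:,:2]
        r=cv2.minAreaRect(w.astype(np.float32)); b=cv2.boxPoints(r)
        print(name,cam,"sil",round(s["confidence"],2),"c",np.round(r[0],1),"size",np.round(r[1],1),"ang",round(r[2],1),"px",c.mean(0).round())
    for s in viewer.pinpoint(name,cam):
        print(name,cam,"pin",round(s["confidence"],2),(R.T@(np.array(s["at"])-t)).round(1))
E
python3 - <<'E'
from h import *
for c in ("top","scene"):
    save(c,viewer.read_camera(c))
    for n,z in(("ruler",15),("panel_large",12),("panel_small",14)): look(n,c,z)
o=robot.observe();print(o)
E
```

```text
pics
ruler top sil 0.17 c [669.7  30.4] size [116.6  95.8] ang 11.7 px [371. 188.]
ruler top pin 0.64 [466.5  18.5  14. ]
panel_large top sil 0.9 c [447.6  23.4] size [153.8 126.3] ang 83.4 px [430. 279.]
panel_large top pin 0.93 [445.9  22.2   2. ]
panel_small top sil 0.63 c [671.1  29.9] size [112.5  93.6] ang 10.3 px [375. 188.]
panel_small top pin 0.81 [6.768e+02 2.780e+01 3.000e-01]
ruler scene sil 0.74 c [463.4  18. ] size [140.   31.8] ang 85.3 px [351. 350.]
ruler scene pin 0.68 [458.5  17.4  13.8]
panel_large scene sil 0.83 c [758.4 374. ] size [181.9  95.2] ang 47.5 px [311. 181.]
panel_large scene sil 0.66 c [444.8  19.2] size [156.  125.7] ang 82.3 px [341. 359.]
panel_large scene pin 0.88 [736.7 400.   -2.3]
panel_large scene pin 0.59 [443.   20.7  -1.3]
panel_small scene sil 0.67 c [667.8  26.4] size [117.9  88.1] ang 10.8 px [426. 277.]
panel_small scene pin 0.71 [674.5  26.5  -1.2]
{'t': 0.7, 'joints': array([-1.31798335,  0.46746605, -0.0116068 ,  1.60268744,  0.00600099,
        1.07138129, -0.05627041]), 'joint_velocities': array([-2.18094398e-03, -1.21148626e-03,  6.91481116e-05, -5.39930254e-04,
       -7.20310525e-04, -1.61348856e-03,  1.84866670e-03]), 'joint_torque': array([-1.23187947e-03, -5.20268548e+01, -1.29110890e-02, -2.44018328e+01,
       -5.66343265e-02,  1.11900800e-02,  2.34603419e-05]), 'tcp_pos': array([189.53022698, 621.77823925, 214.61962267]), 'tcp_rot': array([4.63017587e-01, 3.10723795e+00, 1.39107258e-04]), 'contact_force': array([-0.29141324,  0.48309256, -0.62777781]), 'wrist_torque': array([ 0.03487006, -0.00696782, -0.01694888]), 'grip_force': 0.0, 'grip_width': 0.9975949020502044}
```

View pics/top.png

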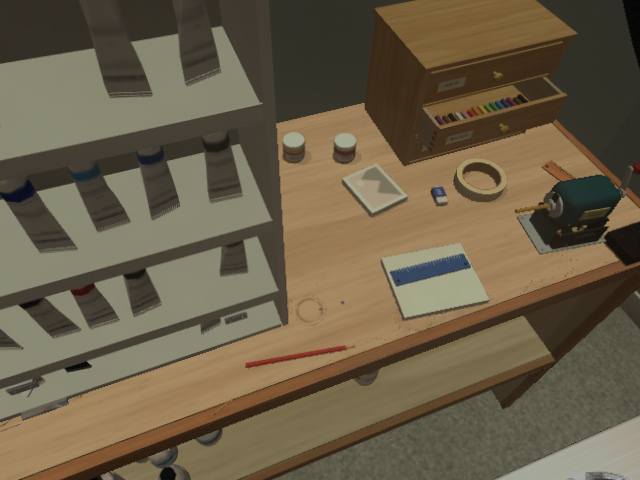

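View pics/scene.png

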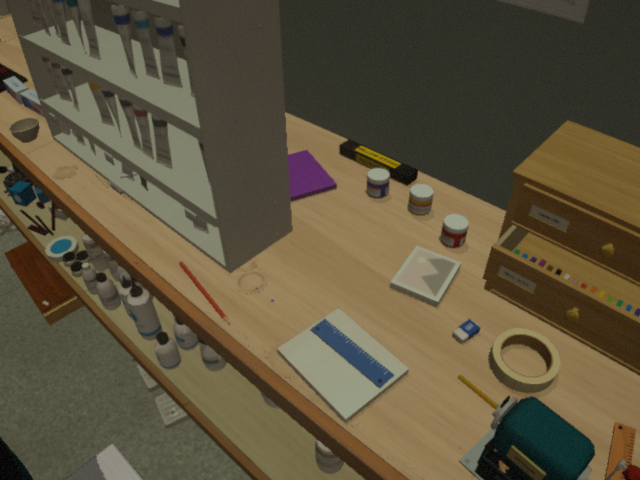

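The top picture shows the ruler at (430,270) on the large panel, the small panel at (375,188), and the tall shelf on the left with its corner near (285,322). The scene picture shows the purple decoy behind the shelf at (311,178) and jars beyond the small panel. Next I'll locate the obstacles and check the IK.

Run:
```python
from h import *
i=viewer.camera_info("top")
print("floor pts shelf,jarL,jarR,cab,tape,pencil\n",pix2w(i,[(285,322),(0,415),(295,160),(345,160),(405,160),(457,185),(247,366),(352,347)],0).round())
j=viewer.camera_info("scene")
print("scene shelf front/back, jars\n",pix2w(j,[(232,272),(290,232),(10,75),(378,196),(420,213),(454,246),(486,288)],0).round())
for c in (i,j): print((-np.array(c["R"]).T@np.array(c["t"])).round())
from scipy.spatial.transform import Rotation as Ro
def down(a): # tool x axis horizontally at angle a deg; z down
    a=np.radians(a); x=np.array([np.cos(a),np.sin(a),0]);z=np.array([0,0,-1]);return Ro.from_matrix(np.c_[x,np.cross(z,x),z]).as_rotvec()
for a in (83,-97):
  for p in((462,18,150),(450,110,3),(665,90,5),(300,300,220)): print(a,p,kin.ik(p,down(a)))
o=robot.observe(); print(Ro.from_rotvec(o["tcp_rot"]).as_matrix().round(2))
```

```text
floor pts shelf,jarL,jarR,cab,tape,pencil
 [[ 465.  284.    0.]
 [ 471.  704.    0.]
 [ 811.  144.    0.]
 [ 775.   45.    0.]
 [ 732.  -73.    0.]
 [ 632. -139.    0.]
 [ 415.  362.    0.]
 [ 387.  199.    0.]]
scene shelf front/back, jars
 [[ 462.  282.    0.]
 [ 603.  282.    0.]
 [ 544. 1564.    0.]
 [ 801.  229.    0.]
 [ 812.  134.    0.]
 [ 774.   33.    0.]
 [ 720.  -63.    0.]]
[119. 377. 711.]
[ 119. -249.  614.]
83 (462, 18, 150) [-0.66763119  0.26563467  0.64538559  2.1398789  -0.22191898  0.80011125
 -0.00557955]
83 (450, 110, 3) [-0.6003103   0.53585292  0.34677794  2.19484558 -0.39417826  0.46882586
 -0.06589605]
83 (665, 90, 5) [-0.56759714  0.81826732  0.55932509  1.68971956 -0.56927492  0.80175443
  0.1332572 ]
83 (300, 300, 220) [-1.18422112  0.06178151  0.33603232  2.13599996 -0.02507837  0.94740761
 -0.95631338]
-97 (462, 18, 150) [ 0.90522061  0.64396835 -1.3096351   2.05272406  0.73877731  1.03790887
  2.24298165]
-97 (450, 110, 3) [-0.17434773  0.52559296 -0.16359313  2.16748941  0.18469213  0.46112423
  2.53746924]
-97 (665, 90, 5) [-0.05427378  0.76264904 -0.18613868  1.65065152  0.18950837  0.74598927
  2.68987429]
-97 (300, 300, 220) [-0.68259156  0.08572148 -0.19054171  2.10730986  0.01993292  0.95019932
  2.13537682]
[[-0.96  0.29  0.  ]
 [ 0.29  0.96  0.  ]
 [-0.    0.   -1.  ]]
```

```bash
cat >> h.py <<'E'
from scipy.spatial.transform import Rotation as Ro
def down(a):
    a=np.radians(a); x=np.array([np.cos(a),np.sin(a),0]);z=np.array([0,0,-1]);return Ro.from_matrix(np.c_[x,np.cross(z,x),z]).as_rotvec()
E
python3 - <<'E'
from h import *
robot.servo_line((290,300,220),feed=250,rotation=down(120))
robot.servo_line((450,20,220),feed=250,rotation=down(84))
grip(0.0)
save("w1",viewer.read_camera("wrist"))
for n,z in(("ruler",15),("panel_large",12),("panel_small",14)): look(n,"wrist",z)
o=robot.observe();print(o["t"],o["tcp_pos"],o["joints"],o["contact_force"])
E
```

```text
ruler wrist sil 0.86 c [464.5  20.6] size [138.   31.2] ang 85.0 px [331. 221.]
ruler wrist pin 0.74 [459.   19.5  14.3]
panel_large wrist sil 0.71 c [448.2  20.8] size [152.3 121.7] ang 82.5 px [319. 208.]
panel_large wrist pin 0.97 [447.5  16.3  -0.7]
panel_small wrist sil 0.76 c [670.3  28.1] size [111.4  88.1] ang 9.7 px [533. 182.]
panel_small wrist pin 0.78 [6.71e+02 2.49e+01 4.00e-01]
5.3417 [449.98929578  19.97939528 219.99698509] [-0.67140082  0.11469395  0.6021563   2.09520788 -0.07957767  0.95325657
 -0.13092748] [-0.27352284 -1.2514821  -0.5557486 ]
```

View pics/w1.png

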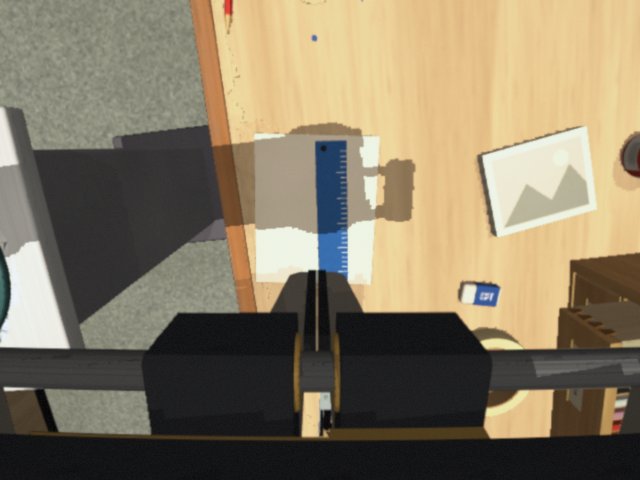

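The wrist view confirms it: ruler at px (331,208), centre about (464,20) with its long axis at 85°, on the large panel. Now press and slide.

Run:
```python
from h import *
d=np.array([np.cos(np.radians(84.5)),np.sin(np.radians(84.5))])
c=np.array([463.5,19.5]); p=c-12*d
robot.servo_line((*p,40),feed=150,rotation=down(85))
robot.servo_line((*p,18),feed=60)
f0=robot.observe()["contact_force"][2]
z=17.
while z>8:
    robot.servo_line((*p,z),feed=15); o=robot.observe(); f=o["contact_force"][2]-f0
    if f>9: break
    z-=0.5
print("contact",z,o["tcp_pos"],f,o["t"])
for s in (15,30,46):
    robot.servo_line((*(p+s*d),z),feed=40); o=robot.observe(); f=o["contact_force"]-[0,0,f0]; print(s,o["tcp_pos"].round(1),f.round(1))
    if f[2]<7: z-=0.3
    if f[2]>15: z+=0.3
q=p+46*d
robot.servo_line((*q,22),feed=40)
robot.servo_line((*(q-110*d),150),feed=250)
save("w2",viewer.read_camera("wrist"))
look("ruler","wrist",15);look("panel_large","wrist",12)
viewer.read_camera("top");look("ruler","top",15)
viewer.read_camera("scene");look("ruler","scene",15)
print(robot.observe()["t"])
```

```text
contact 14.5 [462.37212199   7.55389851  15.39195859] 13.425787551814578 8.7167
15 [465.   21.   15.4] [ 0.6 -3.8  9.7]
30 [466.6  36.   15.4] [ 0.5 -4.1  8.2]
46 [468.2  51.9  15.4] [-0.4 -4.2  8.8]
ruler wrist sil 0.92 c [469.7  52.5] size [118.9  31.4] ang 85.5 px [317. 105.]
ruler wrist pin 0.79 [467.7  63.4  11.8]
panel_large wrist sil 0.7 c [448.2  20.5] size [150.9 122. ] ang 82.5 px [312. 125.]
panel_large wrist pin 0.97 [446.6  21.1  -2.5]
ruler top sil 0.93 c [470.3  62.6] size [138.9  33.8] ang 85.2 px [408. 273.]
ruler top pin 0.96 [471.   59.6  13.1]
ruler top pin 0.63 [446.8  21.4   2. ]
ruler scene sil 0.74 c [469.6  63.3] size [140.5  31.5] ang 85.6 px [330. 333.]
ruler scene pin 0.56 [465.   61.4  13.2]
12.025
```

View pics/w2.png

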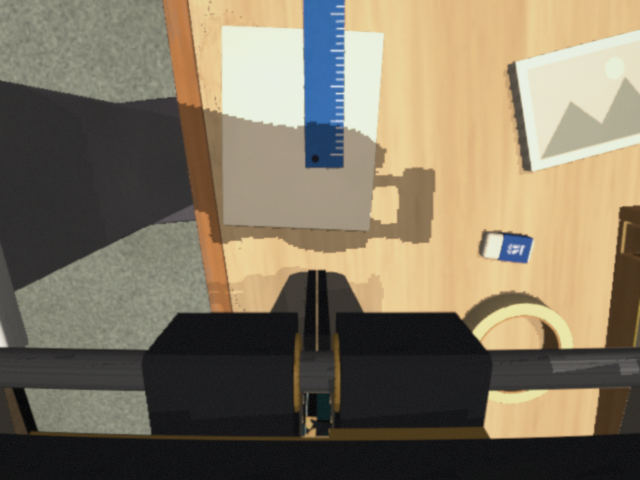

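The ruler now overhangs the left edge by about 40 mm (centre about (469.6,63)). Next I'll grasp that end.

Run:
```python
from h import *
a=85.4; d=np.array([np.cos(np.radians(a)),np.sin(np.radians(a))])
g=np.array([469.6,63.])+58*d
grip(0.75)
robot.servo_line((*g,60),feed=250,rotation=down(a))
robot.servo_line((*g,4),feed=80)
print("f",robot.observe()["contact_force"])
grip(0.0,40)
o=robot.observe();print(o["grip_width"],o["grip_force"],o["tcp_pos"],o["contact_force"],o["t"])
robot.servo_line((*g,70),feed=60)
robot.hold(0.1)
o=robot.observe();print(o["grip_width"]*92,o["grip_force"],o["tcp_pos"],o["t"])
save("s3",viewer.read_camera("scene"));look("ruler","scene",80)
viewer.read_camera("top");look("ruler","top",80)
viewer.read_camera("wrist");look("ruler","wrist",80)
```

```text
f [0.5164738  0.97909437 0.1729119 ]
0.3106421202469911 39.97776389122009 [474.29389751 120.89130405   4.05678163] [ 0.50293006 -0.09113046  0.20114572] 15.6083
28.49634303064959 39.97828245162964 [473.99815538 120.65291129  69.62800102] 16.9583
ruler scene sil 0.86 c [469.6  62.2] size [140.7  32.1] ang 84.4 px [335. 305.]
ruler scene pin 0.59 [467.2  61.1  79.5]
ruler top sil 0.77 c [467.3  13.8] size [42.9 31.1] ang 86.5 px [441. 245.]
ruler wrist sil 0.66 c [473.3 113.9] size [38.  30.4] ang 85.3 px [311. 308.]
ruler wrist pin 0.93 [465.2  64.3  79.8]
```

View pics/s3.png

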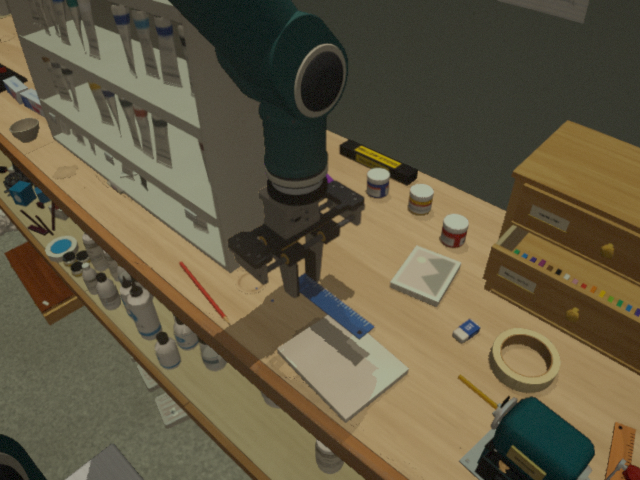

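The ruler is held level in the fingers (blue strip, px 305–372, 280–335). Now carry it over and place it.

Run:
```python
from h import *
a=99.8; d=np.array([np.cos(np.radians(a)),np.sin(np.radians(a))])
g=np.array([671,27.5])+(58+8)*d
robot.servo_line((*g,70),feed=120,rotation=down(a))
robot.servo_line((*g,20),feed=80)
robot.hold(0.2)
i=viewer.read_camera("scene");look("ruler","scene",29);look("panel_small","scene",14)
f0=robot.observe()["contact_force"]
robot.servo_line((*g,9),feed=30)
z=8.
while z>=5:
    robot.servo_line((*g,z),feed=20);o=robot.observe();f=o["contact_force"]-f0
    if abs(f[2])>2: break
    z-=0.5
print(z,o["tcp_pos"],f,o["t"])
w=o["grip_width"]
grip(w+0.12)
o=robot.observe();print(o["grip_width"],o["t"])
save("s4",viewer.read_camera("scene"));look("ruler","scene",17)
```

```text
ruler scene sil 0.68 c [672.2  30.4] size [ 33.8 129.6] ang 10.2 px [430. 267.]
ruler scene pin 0.67 [666.7  33.6  30.2]
panel_small scene sil 0.7 c [640.8  20.3] size [64.6 86.8] ang 11.9 px [421. 286.]
panel_small scene pin 0.68 [673.5  28.5  -2.6]
5.5 [659.8841078   92.55593699   5.75607686] [-0.12895184 -0.47095444  2.84236758] 22.3667
0.4324334153290901 22.7333
ruler scene sil 0.64 c [669.6  29.9] size [ 32.5 126.8] ang 10.0 px [427. 272.]
ruler scene pin 0.77 [667.8  35.5  16.6]
```

View pics/s4.png

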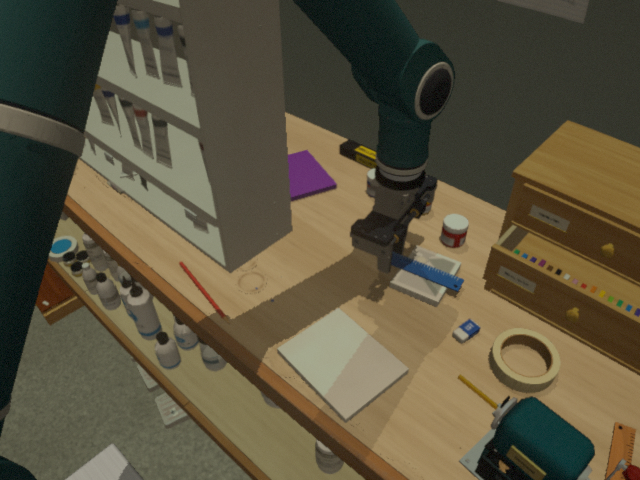

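The ruler lies across the small panel at px (427,272). Lift off, check, and hand in if it's in tolerance.

Run:
```python
from h import *
p=robot.observe()["tcp_pos"]
robot.servo_line((p[0],p[1],130),feed=100)
robot.servo_line((p[0]-60,p[1]+20,230),feed=200)
robot.hold(0.3)
for c in("wrist","top","scene"):
    im=viewer.read_camera(c);look("ruler",c,17);look("panel_small",c,14)
    if c=="wrist": save("w5",im)
print(robot.observe()["t"],robot.observe()["contact_force"])
```

```text
ruler wrist sil 0.89 c [669.6  37.4] size [ 30.1 135.8] ang 10.2 px [366. 302.]
ruler wrist pin 0.61 [663.7  36.1  15.5]
panel_small wrist sil 0.89 c [639.9  23. ] size [35.8 88.7] ang 10.0 px [341. 301.]
ruler top sil 0.59 c [671.3  34.2] size [ 32.5 140.9] ang 10.1 px [371. 188.]
ruler top pin 0.75 [673.6  34.5  13.4]
panel_small top sil 0.91 c [636.2  22.4] size [44.2 92. ] ang 10.7 px [383. 200.]
panel_small top pin 0.79 [677.8  26.    1.6]
ruler scene sil 0.95 c [669.4  34.5] size [ 36.8 139.3] ang 9.7 px [424. 271.]
ruler scene pin 0.94 [666.   34.   16.3]
panel_small scene sil 0.6 c [632.6  20.7] size [50.4 88.8] ang 9.4 px [417. 287.]
panel_small scene pin 0.58 [670.8  26.5  -1. ]
26.0667 [-0.09499    -0.33653947  1.00842828]
```

View pics/w5.png

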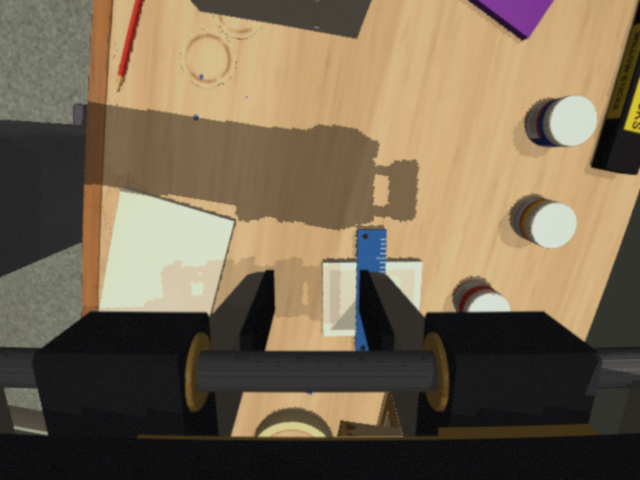

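The ruler (px 371,290) lies flat across the middle of the small panel. It is about 8 mm off along the short side and about 2 mm along the long side, aligned to within about 1°, and the gripper is clear.

```bash
python3 -c "
from h import *
print(robot.job_done())"
```

```text
the job is handed in; nothing more can be done
None
```

The job is handed in at about 26 s: the ruler was slid out about 40 mm over the panel's edge, lifted by that end, and laid flat and released across the small panel, about 8 mm off centre along its short side; the hand-in call returned no verdict.

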